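# Unclip the tall battery pack from its charger

## Robot

A 6-joint arm with a two-finger parallel gripper is mounted at the origin on the work surface. World frame = base frame: x ahead of the robot, y to its left, z up, the work surface at z = 0. Lengths are in mm, angles in rad, forces in N, time in s.
With the tool pointing down it reaches from about 250 to 775 mm from the base axis. Payload 4 kg.
Tool frame: the origin (TCP) lies on the mounting face of the last link; the fingertips stand 199 mm ahead of it and the grasp point (between the pads) lies 180 mm ahead of it; z points along the fingers, y is the direction in which the jaws open and shut (so a half turn about z gives the same grasp; the last joint's range is limited). The gripper opens to 94 mm and grips with 3 to 60 N. Pads are 16 mm wide; open, the fingers measure 119 mm over their backs; the gripper's body (75 mm by 177 mm) begins 78 mm behind the grasp point.
Start: joints at [1.195, 0.087, 1.371, -0, 1.684, -0.103], TCP at [148.188, 529.661, 404.706] pointing down, gripper open.
Joint ranges: [-3.1, 3.1], [-0.76, 2.03], [0.27, 2.55], [-1.08, 4.22], [0.17, 2.65], [-2.57, 2.57]. Speed limits (rad/s): [2.79, 2.79, 3.14, 3.14, 3.14, 3.14].

## Interface

Orientations are given as a 3x3 rotation matrix whose columns are the frame's x, y, z axes.
In Python, from plant import * gives the robot as it stands.
- The arm moves only by the tool step_arm, never from a script. Its argument "targets" is a list of rows, each an object of numbers: "tx", "ty", "tz": the shift along the tool's x, y, z in cm; "ax", "ay", "az": the turn, a rotation vector about the tool's x, y, z in rad; "fingers": the finger opening in cm, from 0 to 9.4. In form: [{"tx": .., "ty": .., "tz": .., "ax": .., "ay": .., "az": .., "fingers": ..}, ...]. A call has 1 to 20 rows; each row is the pose to reach, as a shift and turn from the pose commanded when the call began, along the tool's axes at that moment; what a row does not reach only later rows make up. A row lasts 1/12 s, in which the tool goes at most 41.7 mm and 7.16 degrees, less where a joint would pass 70% of its speed; a pose out of reach is approached as far as the arm can. A call with a gripper value outside its range is refused whole. The fingers move at their own pace and stop on an object; "newtons" is the grip in N (left out, the last holds). Time passes only in rows, so rows that repeat a pose let the fingers close. It gives the time, the measured TCP pose, the force and the opening at its end, in the units of the state.
- observe(): the state, without advancing time (a new reading comes with each control period).
- camera(name): name is "scene" or "top" or "wrist"; returns (picture, depth): 384x512x3 uint8, blue, green, red; 384x512 float32, mm along the optical axis (not along the pixel's ray), 0 where there is no reading.
- calibration(name): a dict with "fx", "fy", "cx", "cy" (pixels), "position" and "orientation" of the camera in the world. Camera axes: x right, y down, z forward; pixel columns grow to the right and rows downward; lengths in mm; the calibration is good to about 2 mm. A picture is of the moment at which its call begins: read the wrist's pose just before it. calibration takes no time and is no camera call; for the wrist camera it gives the pose at the moment of the call.
- finish_job(): hands the job in, once; it reports no verdict.
The state is a dict: "clock": time; "joints": joint angles; "qd": joint speeds; "joint_torque": joint torques, N m; "tool_pos": TCP position; "tool_rot": TCP orientation; "wrist_force": force on the tool from outside, world axes, zero at the start; "moment": the same for the moment, N m; "width": finger opening in mm.
Only numpy, scipy, OpenCV 4.12 (cv2) and the standard library are available. Lean on these libraries where they do the work, as an engineer would, in place of code of your own. Each camera call takes 0.05 s, during which the arm holds its last target.

## Task

Two cordless-tool battery packs are clipped into chargers on the bench. Release the taller pack by squeezing its two side buttons together, lift it straight out and stand it upright on the floor of the open blue tote, setting it down rather than dropping it. Leave the lower pack in its charger.

Things in the scene. Friction and masses are not known exactly. Their poses are not given: they have to be found in the camera images.
- tall_pack_center (a point): centre of the taller battery pack, a black block 75 mm long (its x), 40 mm thick (its y), 110 mm high (its z), about 0.5 kg; the point is half-way up. It stands in a grey charger dock, underside 12 mm above the bench; the dock's walls reach 25 mm up the pack and a low hump lies on its +x side. Hooks hold it down until both side buttons are pushed in; it then comes straight up
- tall_pack_buttons (a point): point midway between the taller pack's two ribbed grey spring buttons, 25 mm above its centre, same axes. One on each broad face (+y, -y), 34 mm long, 28 mm high: 58 mm over both, 42 mm fully in (8 mm each). Both must be in by 6 mm or more, 8 N each (9 N fully in), while the pack is lifted: a grip across them squeezes them and carries the pack. They spring out when let go
- low_pack_center (a point): centre of the lower battery pack, 75 x 40 x 72 mm, otherwise alike with the same buttons, clipped in a charger dock of the same kind; leave it there
- tote_floor (a point): centre of the inner floor of the open blue tote, which is fixed, 5 mm above the bench. The inner floor is 260 mm (its x) by 180 mm (its y); the walls are 5 mm thick and their rim is 55 mm above this point
Things that resemble listed ones, but are neither listed nor needed, are in the scene too. Leave any pink or yellow look-alike of the part that bears tall_pack_center alone.

How it is judged (in metres and radians):
On the way:
1. the taller pack is freed and lifted more than 40 mm out of its charger (height (world z) of tall_pack_center above 0.107 m), for 0.1 s.
At the end, for the whole second after the job is handed in: the taller pack stands at rest on the floor of the blue tote (its centre 45 to 65 mm above the tote's floor and within the walls: 120 mm of the floor's centre along the tote's x, 80 mm along its y), upright within 10 degrees; the lower pack is within 10 mm of where it was, in its charger (x of tall_pack_center in the frame of tote_floor between -0.12 and 0.12 m and y of tall_pack_center in the frame of tote_floor between -0.08 and 0.08 m and z of tall_pack_center in the frame of tote_floor between 0.045 and 0.065 m and angle between tall_pack_center's own z axis and vertical below 0.175 rad and linear speed of tall_pack below 0.02 m/s and distance of low_pack_center from where it was at the start of the episode below 0.01 m); the robot touches nothing.
It fails at once if the taller pack is dropped into the tote: let go of with its underside more than 30 mm above the tote's floor (horizontal distance between tall_pack_center and tote_floor below 0.13 m and z of tall_pack_center in the frame of tote_floor above 0.085 m and contact force between tall_pack and the fingers below 0.05 N).
It fails at once if the lower pack is pulled up out of its charger or knocked more than 20 mm (distance of low_pack_center from where it was at the start of the episode above 0.02 m).
It also fails if it takes over 38 s, if anything falls off the work surface, if the arm or the gripper's body presses on something with over 40 N, if the wrist force passes 120 N, or if a joint passes its speed limit or range.

## Working session

There is one attempt and no reset: what is moved stays moved. The work goes in short steps, Python scripts to look and compute and a tool call to move; the robot and the scene stay as the last step left them, time stands still between calls to the robot, and variables do not carry over. Pictures are saved under pics/ and viewed, and the job is handed in when it is done.

Besides the shell and the picture viewer there is one more tool, called after ">>>" by a JSON object that holds its "api" and its "payload". step_arm: Moves the arm, as the interface text tells. Its arguments: {"type":"object","properties":{"targets":{"type":"array"},"newtons":{"type":"number"}},"required":["targets"]}

```bash
mkdir -p pics; ls; python3 - <<'E'
from plant import *
import cv2,numpy as np
s=observe();print(s)
for n in ["scene","top"]:
    p,d=camera(n);cv2.imwrite(f"pics/{n}0.png",p);np.savez(f"{n}0.npz",p=p,d=d)
    print(n,calibration(n))
E
```

```text
pics
{'clock': 0.0, 'joints': array([ 1.19490682e+00,  8.79608971e-02,  1.37227085e+00, -4.64222538e-06,
        1.68358674e+00, -1.03110123e-01]), 'qd': array([-1.67614503e-03, -9.29294287e-04,  2.27750152e-04,  2.78222884e-04,
       -1.08862553e-05,  6.83746130e-04]), 'joint_torque': array([ 1.81675296e-04, -3.40186501e+01, -3.02422607e+01,  7.17567257e-02,
        3.30996746e-02, -2.01961711e-04]), 'tool_pos': array([148.14358514, 529.55509621, 403.49204847]), 'tool_rot': array([[-9.63025595e-01,  2.69408691e-01, -8.12811185e-04],
       [ 2.69409823e-01,  9.63023392e-01, -2.07211783e-03],
       [ 2.24509631e-04, -2.21448183e-03, -9.99997523e-01]]), 'wrist_force': array([ 0.57848941, -0.86369434,  0.13551555]), 'moment': array([-0.0273203 , -0.03549371, -0.03313047]), 'width': 93.95927339963738}
scene {'fx': 483.93533266110575, 'fy': 483.93533266110575, 'cx': 254.44483722090374, 'cy': 185.59388324930217, 'position': array([1322.70722517,  -45.15331712,  784.23429099]), 'orientation': array([[ 0.04994943,  0.66099061, -0.7487299 ],
       [ 0.99869469, -0.04106881,  0.03036894],
       [-0.01067587, -0.74926949, -0.66217917]])}
top {'fx': 477.9646416026578, 'fy': 477.9646416026578, 'cx': 253.77650074713412, 'cy': 192.65215305288544, 'position': array([ 457.98632418,  -12.98583223, 1008.42985851]), 'orientation': array([[-0.01505282, -0.99626645,  0.08500922],
       [-0.99923551,  0.01805644,  0.0346752 ],
       [-0.0360807 , -0.08442227, -0.99577661]])}
```

View pics/scene0.png

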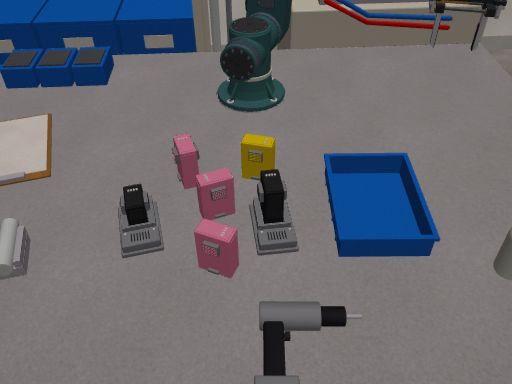

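View pics/top0.png

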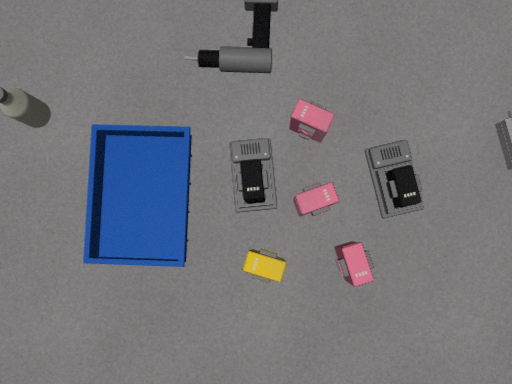

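```bash
cat > h.py <<'E'
import numpy as np,cv2
from plant import *
def pts(d,c):
    v,u=np.mgrid[:d.shape[0],:d.shape[1]]
    P=np.stack([(u-c["cx"])/c["fx"]*d,(v-c["cy"])/c["fy"]*d,d],-1)
    return P@c["orientation"].T+c["position"]
def ray(c,u,v):
    r=c["orientation"]@np.array([(u-c["cx"])/c["fx"],(v-c["cy"])/c["fy"],1]);return c["position"],r/np.linalg.norm(r)
def tri(c1,p1,c2,p2):
    o1,r1=ray(c1,*p1);o2,r2=ray(c2,*p2)
    t=np.linalg.lstsq(np.stack([r1,-r2],1),o2-o1,rcond=None)[0]
    a=o1+t[0]*r1;b=o2+t[1]*r2;return (a+b)/2,np.linalg.norm(a-b)
E
python3 - <<'E'
from h import *
T=np.load("top0.npz");S=np.load("scene0.npz")
ct=calibration("top");cs=calibration("scene")
P=pts(T["d"],ct)
for u,v in [(252,181),(252,170),(252,195),(404,187),(404,175),(410,200),(250,150),(390,155),(140,195),(300,250),(316,200)]:print(u,v,P[v,u].round(1))
Q=pts(S["d"],cs)
for u,v in [(272,178),(271,172),(136,190),(375,200)]:print('s',u,v,Q[v,u].round(1))
def crop(im,x,y,w,h,k):return cv2.resize(im[y:y+h,x:x+w],None,fx=k,fy=k,interpolation=cv2.INTER_CUBIC)
a=np.hstack([crop(T["p"],212,130,80,90,4.5),crop(T["p"],360,130,80,90,4.5)])
b=np.hstack([crop(S["p"],235,160,80,100,4.5),crop(S["p"],100,160,80,100,4.5)])
cv2.imwrite("pics/ct.png",np.clip(a*1.8,0,255).astype(np.uint8));cv2.imwrite("pics/cs.png",np.clip(b*1.8,0,255).astype(np.uint8))
E
```

```text
252 181 [555.4  20.8 123.3]
252 170 [576.2  20.6 122.4]
252 195 [529.5  21.3 120.5]
404 187 [ 542.5 -269.7   84.5]
404 175 [ 565.8 -271.    83.6]
410 200 [ 517.2 -279.7   85.8]
250 150 [629.4  27.4  35.4]
390 155 [ 614.  -259.5   28.9]
140 195 [542.9 263.6   6.4]
300 250 [422.  -72.8  -0.7]
316 200 [518.7 -98.2 110.7]
s 272 178 [551.7  23.3 121.6]
s 271 172 [532.5  22.7 122.1]
s 136 190 [ 528.2 -270.8   82.9]
s 375 200 [510.2 270.    5.1]
```

View pics/ct.png

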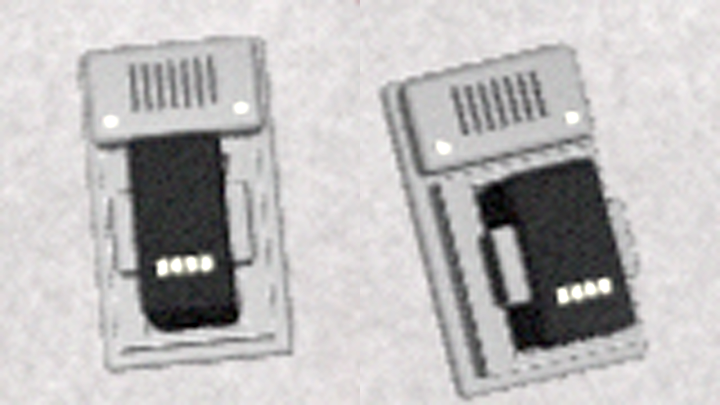

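View pics/cs.png

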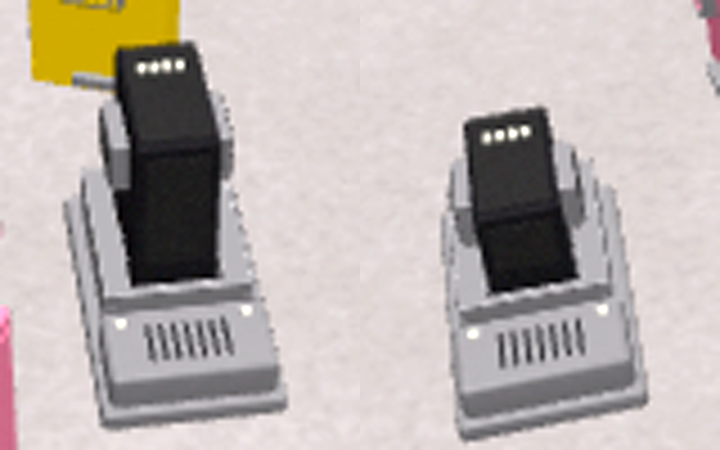

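The black packs are at top px (252,181), with its top at about 122 mm, and at (404,187), with its top at about 84 mm. The three pink packs and one yellow pack are look-alikes and have no dock. The crop confirms the target: the black one next to the tote is taller and stands in a grey dock. Next I measure its pose.

```bash
python3 - <<'E'
from h import *
T=np.load("top0.npz");S=np.load("scene0.npz")
ct=calibration("top");cs=calibration("scene")
for n,D,c in [("top",T,ct),("scene",S,cs)]:
    P=pts(D["d"],c)
    r=(abs(P[...,0]-550)<80)&(abs(P[...,1]-22)<50)
    m=r&(P[...,2]>115)&(D["p"].max(-1)<80)
    q=P[m]
    print(n,m.sum(),"med z",np.median(q[:,2]),q[:,:2].mean(0),cv2.minAreaRect(q[:,:2].astype(np.float32)))
    mb=r&(P[...,2]>70)&(P[...,2]<112);g=P[mb]
    print(" btn y range",np.percentile(g[:,1],[1,99]), 'n',mb.sum(), 'z',np.percentile(g[:,2],[2,98]))
    # tote
    b=D["p"].astype(int); mt=(b[...,0]>b[...,2]+60)&(b[...,0]>60)&(P[...,0]>350)&(P[...,0]<720)&(P[...,1]>100)
    fl=mt&(P[...,2]<12)&(P[...,2]>-3); rim=mt&(P[...,2]>54)
    print(" floor",np.median(P[fl][:,2]),cv2.minAreaRect(P[fl][:,:2].astype(np.float32)))
    print(" rim",np.median(P[rim][:,2]),cv2.minAreaRect(P[rim][:,:2].astype(np.float32)))
# ray-plane of top-face contour in top view by triangulating LED strip
def led(D,u0,u1,v0,v1):
    p=D["p"][v0:v1,u0:u1].min(-1)>150;v,u=np.nonzero(p);return u.mean()+u0,v.mean()+v0,p.sum()
a=led(T,240,265,180,200);b=led(S,262,282,168,182);print(a,b,tri(ct,a[:2],cs,b[:2]))
E
```

```text
top 799 med z 121.74014882952861 [559.94963453  21.84358308] ((559.527099609375, 21.95779037475586), (76.69185638427734, 39.78173828125), 4.274513244628906)
 btn y range [-7.16579319 52.11121609] n 217 z [ 79.74856296 109.16614378]
 floor 4.598612576949677 ((533.7529907226562, 268.643798828125), (213.60183715820312, 277.2875671386719), 86.99324035644531)
 rim 59.454784665695 ((540.7205200195312, 256.4469909667969), (203.24749755859375, 282.39337158203125), 87.13226318359375)
scene 467 med z 122.70928110890725 [566.87180822  21.35156919] ((561.5975952148438, 21.81097412109375), (77.9331283569336, 40.066463470458984), 4.209015369415283)
 btn y range [-8.41965604 51.45482584] n 463 z [ 71.6778115  111.00677764]
 floor 5.429533203515007 ((541.2926025390625, 255.42498779296875), (193.28868103027344, 273.02099609375), 87.03282165527344)
 rim 59.945355613813035 ((540.3385009765625, 255.96548461914062), (203.0101776123047, 289.21990966796875), 87.13418579101562)
(np.float64(252.1), np.float64(188.5), np.int64(10)) (np.float64(266.0), np.float64(175.0), np.int64(1)) (array([541.30735077,  16.1336601 , 121.8105176 ]), np.float64(9.529384885132572))
```

```bash
cat >> h.py <<'E'
from scipy.spatial.transform import Rotation as R
def togo(g,yaw):
    """g grasp-point world mm; yaw deg of desired tool x-axis+180 (tool y at yaw+90); prints tx.. cm and rotvec"""
    s=observe();M=s["tool_rot"];a=np.radians(yaw)
    y=np.array([-np.sin(a),np.cos(a),0]);z=np.array([0,0,-1.]);D=np.stack([np.cross(y,z),y,z],1)
    p=np.array(g,float)-180*z
    print("clock",s["clock"],"pos",s["tool_pos"].round(1),"t(cm)",(M.T@(p-s["tool_pos"])/10).round(2),"rot",R.from_matrix(M.T@D).as_rotvec().round(4),"w",s["width"],"F",s["wrist_force"].round(1),"q",s["joints"].round(2))
E
python3 -c "
from h import *
togo((560.5,21.9,224),4.3)"
```

```text
clock 0.1 pos [148.1 529.6 403.6] t(cm) [-5.339e+01 -3.778e+01  3.000e-02] rot [-0.0019 -0.0005 -0.3478] w 93.80164784534169 F [ 0.2  0.7 -0.1] q [ 1.19  0.09  1.37 -0.    1.68 -0.1 ]
```

>>> {"api": "step_arm", "payload": {"targets": [{"tx": -53.4, "ty": -37.8, "az": -0.348}, {"tx": -53.4, "ty": -37.8, "az": -0.348}, {"tx": -53.4, "ty": -37.8, "az": -0.348}, {"tx": -53.4, "ty": -37.8, "az": -0.348}, {"tx": -53.4, "ty": -37.8, "az": -0.348}, {"tx": -53.4, "ty": -37.8, "az": -0.348}, {"tx": -53.4, "ty": -37.8, "az": -0.348}, {"tx": -53.4, "ty": -37.8, "az": -0.348}, {"tx": -53.4, "ty": -37.8, "az": -0.348}, {"tx": -53.4, "ty": -37.8, "az": -0.348}, {"tx": -53.4, "ty": -37.8, "az": -0.348}, {"tx": -53.4, "ty": -37.8, "az": -0.348}, {"tx": -53.4, "ty": -37.8, "az": -0.348}, {"tx": -53.4, "ty": -37.8, "az": -0.348}, {"tx": -53.4, "ty": -37.8, "az": -0.348}, {"tx": -53.4, "ty": -37.8, "az": -0.348}, {"tx": -53.4, "ty": -37.8, "az": -0.348}, {"tx": -53.4, "ty": -37.8, "az": -0.348}, {"tx": -53.4, "ty": -37.8, "az": -0.348}, {"tx": -53.4, "ty": -37.8, "az": -0.348}]}}

```text
validation failed for argument at $.ta...
```

```bash
python3 - <<'E'
from h import *
togo((560.5,21.9,92),4.3)
c=calibration("wrist");p,d=camera("wrist");cv2.imwrite("pics/w1.png",p)
print(c)
P=pts(d,c)
r=(abs(P[...,0]-560)<80)&(abs(P[...,1]-22)<50)
m=r&(P[...,2]>115)&(P[...,2]<130)&(p.max(-1)<90);q=P[m]
print(m.sum(),np.median(q[:,2]),cv2.minAreaRect(q[:,:2].astype(np.float32)))
E
```

```text
clock 0.1 pos [148.1 529.6 403.6] t(cm) [-53.39 -37.76  13.23] rot [-0.0019 -0.0005 -0.3478] w 93.80164784534169 F [ 0.2  0.7 -0.1] q [ 1.19  0.09  1.37 -0.    1.68 -0.1 ]
{'fx': 286.65245909955405, 'fy': 286.65245909955405, 'cx': 256.54537647447233, 'cy': 191.72473103779035, 'position': array([ 84.43025021, 546.76886357, 383.93747113]), 'orientation': array([[ 0.26987002,  0.93779942,  0.21840882],
       [ 0.96289531, -0.26244107, -0.0629072 ],
       [-0.00167489,  0.2272816 , -0.97382764]])}
0 nan ((0.0, 0.0), (0.0, 0.0), 0.0)
  return _methods._mean(a, axis=axis, dtype=dtype,
  ret = ret.dtype.type(ret / rcount)
```

View pics/w1.png

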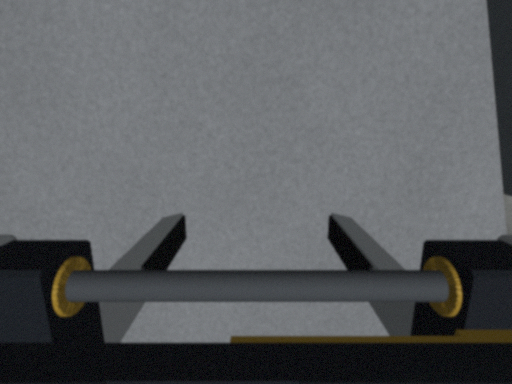

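The move was refused, so the arm hasn't moved and this wrist view shows only the bench between the fingers. The rows probably need every field, so I'll fill them all in.

>>> {"api": "step_arm", "payload": {"targets": [{"tx": -53.4, "ty": -37.8, "tz": 0, "ax": 0, "ay": 0, "az": -0.348, "fingers": 9.4}, {"tx": -53.4, "ty": -37.8, "tz": 0, "ax": 0, "ay": 0, "az": -0.348, "fingers": 9.4}, {"tx": -53.4, "ty": -37.8, "tz": 0, "ax": 0, "ay": 0, "az": -0.348, "fingers": 9.4}, {"tx": -53.4, "ty": -37.8, "tz": 0, "ax": 0, "ay": 0, "az": -0.348, "fingers": 9.4}, {"tx": -53.4, "ty": -37.8, "tz": 0, "ax": 0, "ay": 0, "az": -0.348, "fingers": 9.4}, {"tx": -53.4, "ty": -37.8, "tz": 0, "ax": 0, "ay": 0, "az": -0.348, "fingers": 9.4}, {"tx": -53.4, "ty": -37.8, "tz": 0, "ax": 0, "ay": 0, "az": -0.348, "fingers": 9.4}, {"tx": -53.4, "ty": -37.8, "tz": 0, "ax": 0, "ay": 0, "az": -0.348, "fingers": 9.4}, {"tx": -53.4, "ty": -37.8, "tz": 0, "ax": 0, "ay": 0, "az": -0.348, "fingers": 9.4}, {"tx": -53.4, "ty": -37.8, "tz": 0, "ax": 0, "ay": 0, "az": -0.348, "fingers": 9.4}, {"tx": -53.4, "ty": -37.8, "tz": 0, "ax": 0, "ay": 0, "az": -0.348, "fingers": 9.4}, {"tx": -53.4, "ty": -37.8, "tz": 0, "ax": 0, "ay": 0, "az": -0.348, "fingers": 9.4}, {"tx": -53.4, "ty": -37.8, "tz": 0, "ax": 0, "ay": 0, "az": -0.348, "fingers": 9.4}, {"tx": -53.4, "ty": -37.8, "tz": 0, "ax": 0, "ay": 0, "az": -0.348, "fingers": 9.4}, {"tx": -53.4, "ty": -37.8, "tz": 0, "ax": 0, "ay": 0, "az": -0.348, "fingers": 9.4}, {"tx": -53.4, "ty": -37.8, "tz": 0, "ax": 0, "ay": 0, "az": -0.348, "fingers": 9.4}, {"tx": -53.4, "ty": -37.8, "tz": 0, "ax": 0, "ay": 0, "az": -0.348, "fingers": 9.4}, {"tx": -53.4, "ty": -37.8, "tz": 0, "ax": 0, "ay": 0, "az": -0.348, "fingers": 9.4}, {"tx": -53.4, "ty": -37.8, "tz": 0, "ax": 0, "ay": 0, "az": -0.348, "fingers": 9.4}, {"tx": -53.4, "ty": -37.8, "tz": 0, "ax": 0, "ay": 0, "az": -0.348, "fingers": 9.4}]}}

```text
clock: 1.82
tool_pos: [560.0, 22.8, 404.8]
tool_rot: [[-0.997, -0.077, -0.0], [-0.077, 0.997, 0.001], [0.0, 0.001, -1.0]]
wrist_force: [-0.2, -0.5, -0.2]
width: 93.8
```

```bash
python3 - <<'E'
from h import *
togo((560.5,21.9,92),4.3)
c=calibration("wrist");p,d=camera("wrist");cv2.imwrite("pics/w2.png",p)
P=pts(d,c)
r=(abs(P[...,0]-560)<80)&(abs(P[...,1]-22)<50)
m=r&(P[...,2]>115)&(P[...,2]<130)&(p.max(-1)<90);q=P[m]
if m.sum()>3:print(m.sum(),np.median(q[:,2]),cv2.minAreaRect(q[:,:2].astype(np.float32)))
E
```

```text
clock 1.8167 pos [560.   22.8 404.8] t(cm) [-0.05 -0.11 13.27] rot [ 0.0006 -0.0002  0.0016] w 93.82470719123454 F [-0.2 -0.5 -0.2] q [-0.06  0.11  1.35  0.    1.69 -1.71]
3021 122.77703480623717 ((557.8671875, 20.351430892944336), (74.85063171386719, 40.003448486328125), 4.754227161407471)
```

View pics/w2.png

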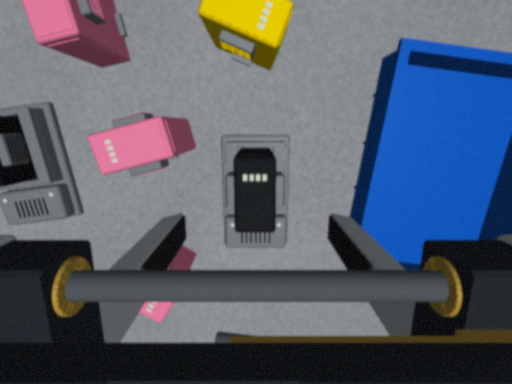

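Pack at wrist px (255,190), centred between the fingers. The wrist view puts it about 2 mm from the other two estimates, so I'm averaging them and descending.

>>> {"api": "step_arm", "payload": {"targets": [{"tx": 0, "ty": -0.15, "tz": 3, "ax": 0, "ay": 0, "az": 0, "fingers": 9.4}, {"tx": 0, "ty": -0.15, "tz": 6, "ax": 0, "ay": 0, "az": 0, "fingers": 9.4}, {"tx": 0, "ty": -0.15, "tz": 8.5, "ax": 0, "ay": 0, "az": 0, "fingers": 9.4}, {"tx": 0, "ty": -0.15, "tz": 11, "ax": 0, "ay": 0, "az": 0, "fingers": 9.4}, {"tx": 0, "ty": -0.15, "tz": 12.5, "ax": 0, "ay": 0, "az": 0, "fingers": 9.4}, {"tx": 0, "ty": -0.15, "tz": 13.3, "ax": 0, "ay": 0, "az": 0, "fingers": 9.4}, {"tx": 0, "ty": -0.15, "tz": 13.3, "ax": 0, "ay": 0, "az": 0, "fingers": 9.4}, {"tx": 0, "ty": -0.15, "tz": 13.3, "ax": 0, "ay": 0, "az": 0, "fingers": 9.4}], "newtons": 45}}

```text
clock: 2.53
tool_pos: [560.6, 21.0, 272.5]
tool_rot: [[-0.997, -0.076, 0.001], [-0.076, 0.997, 0.0], [-0.001, -0.0, -1.0]]
wrist_force: [-0.5, -0.5, 0.7]
width: 93.8
```

```bash
python3 - <<'E'
from h import *
togo((559.2,21.2,92),4.4)
p,d=camera("wrist");cv2.imwrite("pics/w3.png",p)
E
```

```text
clock 2.5333 pos [560.6  21.  272.5] t(cm) [0.14 0.03 0.05] rot [-0.      0.001  -0.0004] w 93.83419905911938 F [-0.5 -0.5  0.7] q [-0.06  0.17  1.54  0.    1.43 -1.71]
```

View pics/w3.png

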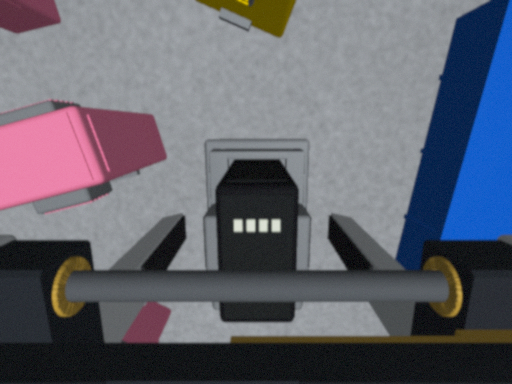

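The pack (px 257,240) sits midway between the fingers (185 and 330). Closing.

>>> {"api": "step_arm", "payload": {"targets": [{"tx": 0.1, "ty": 0, "tz": 0, "ax": 0, "ay": 0, "az": 0, "fingers": 3.6}, {"tx": 0.1, "ty": 0, "tz": 0, "ax": 0, "ay": 0, "az": 0, "fingers": 3.6}, {"tx": 0.1, "ty": 0, "tz": 0, "ax": 0, "ay": 0, "az": 0, "fingers": 3.6}, {"tx": 0.1, "ty": 0, "tz": 0, "ax": 0, "ay": 0, "az": 0, "fingers": 3.6}, {"tx": 0.1, "ty": 0, "tz": 0, "ax": 0, "ay": 0, "az": 0, "fingers": 3.6}, {"tx": 0.1, "ty": 0, "tz": 0, "ax": 0, "ay": 0, "az": 0, "fingers": 3.6}, {"tx": 0.1, "ty": 0, "tz": 0, "ax": 0, "ay": 0, "az": 0, "fingers": 3.6}, {"tx": 0.1, "ty": 0, "tz": 0, "ax": 0, "ay": 0, "az": 0, "fingers": 3.6}, {"tx": 0.1, "ty": 0, "tz": 0, "ax": 0, "ay": 0, "az": 0, "fingers": 3.6}, {"tx": 0.1, "ty": 0, "tz": 0, "ax": 0, "ay": 0, "az": 0, "fingers": 3.6}, {"tx": 0.1, "ty": 0, "tz": 0, "ax": 0, "ay": 0, "az": 0, "fingers": 3.6}, {"tx": 0.1, "ty": 0, "tz": 0, "ax": 0, "ay": 0, "az": 0, "fingers": 3.6}], "newtons": 45}}

```text
clock: 3.58
tool_pos: [559.8, 20.5, 272.1]
tool_rot: [[-0.997, -0.075, 0.001], [-0.075, 0.997, 0.001], [-0.001, 0.001, -1.0]]
wrist_force: [-0.2, 2.6, 4.2]
width: 40.1
```

Width is 40.1 mm, and fully in should read 42, so I'll lift gently and watch the force.

>>> {"api": "step_arm", "payload": {"targets": [{"tx": 0.1, "ty": 0, "tz": -0.3, "ax": 0, "ay": 0, "az": 0, "fingers": 3.6}, {"tx": 0.1, "ty": 0, "tz": -0.6, "ax": 0, "ay": 0, "az": 0, "fingers": 3.6}, {"tx": 0.1, "ty": 0, "tz": -1.0, "ax": 0, "ay": 0, "az": 0, "fingers": 3.6}, {"tx": 0.1, "ty": 0, "tz": -1.0, "ax": 0, "ay": 0, "az": 0, "fingers": 3.6}]}}

```text
clock: 3.92
tool_pos: [558.6, 19.9, 281.6]
tool_rot: [[-0.997, -0.075, -0.001], [-0.075, 0.997, -0.0], [0.001, -0.0, -1.0]]
wrist_force: [0.1, -0.0, -4.0]
width: 39.8
```

```bash
python3 - <<'E'
from h import *
p,d=camera("scene");cv2.imwrite("pics/s4.png",cv2.resize(p[120:280,180:340],None,fx=3.5,fy=3.5))
c=calibration("wrist");p,d=camera("wrist");cv2.imwrite("pics/w4.png",p);P=pts(d,c)
print(P[255:262,250:254,2].mean(), P[240,257])
E
```

```text
132.30898058520205 [546.24735321  18.83335709 132.71671775]
```

View pics/s4.png

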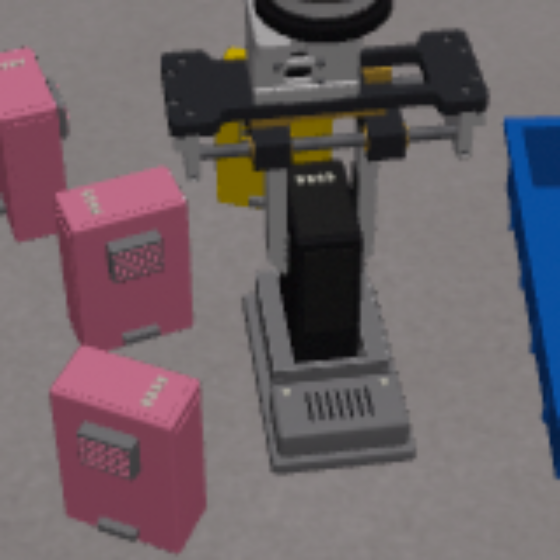

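View pics/w4.png

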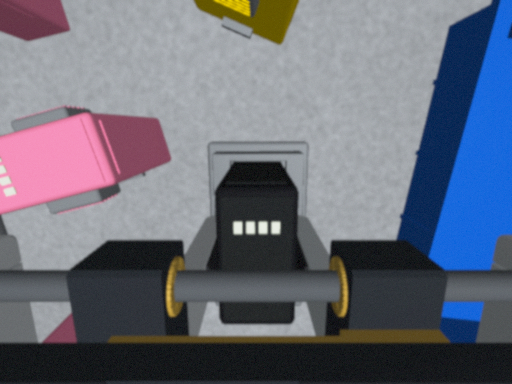

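The pack rose with the gripper (top now about 132 mm, load about 4 N), so it's free. Lifting it all the way.

>>> {"api": "step_arm", "payload": {"targets": [{"tx": 0, "ty": 0, "tz": -1, "ax": 0, "ay": 0, "az": 0, "fingers": 3.6}, {"tx": 0, "ty": 0, "tz": -2, "ax": 0, "ay": 0, "az": 0, "fingers": 3.6}, {"tx": 0, "ty": 0, "tz": -3.5, "ax": 0, "ay": 0, "az": 0, "fingers": 3.6}, {"tx": 0, "ty": 0, "tz": -5, "ax": 0, "ay": 0, "az": 0, "fingers": 3.6}, {"tx": 0, "ty": 0, "tz": -7, "ax": 0, "ay": 0, "az": 0, "fingers": 3.6}, {"tx": 0, "ty": 0, "tz": -9, "ax": 0, "ay": 0, "az": 0, "fingers": 3.6}, {"tx": 0, "ty": 0, "tz": -10, "ax": 0, "ay": 0, "az": 0, "fingers": 3.6}, {"tx": 0, "ty": 0, "tz": -10.5, "ax": 0, "ay": 0, "az": 0, "fingers": 3.6}, {"tx": 0, "ty": 0, "tz": -10.5, "ax": 0, "ay": 0, "az": 0, "fingers": 3.6}]}}

```text
clock: 4.77
tool_pos: [558.7, 20.1, 388.6]
tool_rot: [[-0.997, -0.075, 0.003], [-0.075, 0.997, -0.0], [-0.003, -0.0, -1.0]]
wrist_force: [0.7, 0.2, -3.9]
width: 40.0
```

```bash
python3 - <<'E'
from h import *
togo((540.5,256,207),-2.9)
p,d=camera("scene");cv2.imwrite("pics/s5.png",cv2.resize(p[80:280,180:440],None,fx=3,fy=3))
c=calibration("wrist");p,d=camera("wrist");P=pts(d,c);print(P[240,257])
E
```

```text
clock 4.7667 pos [558.7  20.1 388.6] t(cm) [ 0.05 23.66  0.15] rot [-0.0002  0.003   0.1258] w 39.96394798907374 F [ 0.7  0.2 -3.9] q [-0.07  0.11  1.38 -0.    1.65 -1.71]
[546.8711916   19.1144013  237.43804158]
```

View pics/s5.png

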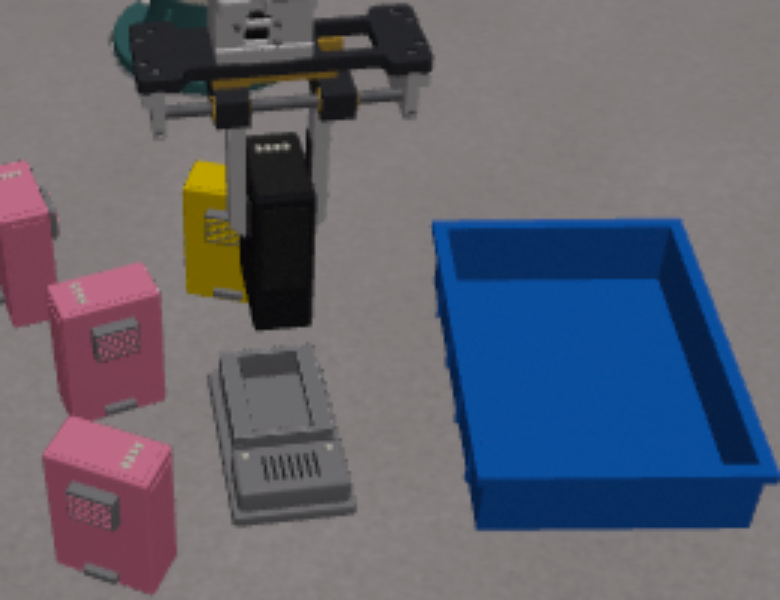

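The pack is clear of the dock and upright, with its underside at about 127 mm. Moving over the tote.

>>> {"api": "step_arm", "payload": {"targets": [{"tx": 0, "ty": 1, "tz": 0, "ax": 0, "ay": 0.003, "az": 0.01, "fingers": 3.6}, {"tx": 0, "ty": 3, "tz": 0, "ax": 0, "ay": 0.003, "az": 0.02, "fingers": 3.6}, {"tx": 0, "ty": 6, "tz": 0, "ax": 0, "ay": 0.003, "az": 0.04, "fingers": 3.6}, {"tx": 0, "ty": 9, "tz": 0, "ax": 0, "ay": 0.003, "az": 0.06, "fingers": 3.6}, {"tx": 0, "ty": 12, "tz": 0, "ax": 0, "ay": 0.003, "az": 0.08, "fingers": 3.6}, {"tx": 0, "ty": 15, "tz": 0, "ax": 0, "ay": 0.003, "az": 0.1, "fingers": 3.6}, {"tx": 0, "ty": 18, "tz": 0, "ax": 0, "ay": 0.003, "az": 0.12, "fingers": 3.6}, {"tx": 0, "ty": 20.5, "tz": 0, "ax": 0, "ay": 0.003, "az": 0.126, "fingers": 3.6}, {"tx": 0, "ty": 22.5, "tz": 0, "ax": 0, "ay": 0.003, "az": 0.126, "fingers": 3.6}, {"tx": 0, "ty": 23.6, "tz": 0, "ax": 0, "ay": 0.003, "az": 0.126, "fingers": 3.6}, {"tx": 0, "ty": 23.6, "tz": 0, "ax": 0, "ay": 0.003, "az": 0.126, "fingers": 3.6}, {"tx": 0, "ty": 23.6, "tz": 0, "ax": 0, "ay": 0.003, "az": 0.126, "fingers": 3.6}]}}

```text
clock: 5.87
tool_pos: [541.0, 255.3, 385.4]
tool_rot: [[-0.999, 0.05, -0.005], [0.05, 0.999, -0.002], [0.005, -0.002, -1.0]]
wrist_force: [-0.0, -0.1, -4.1]
width: 39.8
```

```bash
python3 - <<'E'
from h import *
togo((540.5,256,85),-2.9)
p,d=camera("scene");cs=calibration("scene");cv2.imwrite("pics/s6.png",cv2.resize(p[60:280,280:460],None,fx=2.7,fy=2.7))
Q=pts(d,cs);m=(abs(Q[...,0]-540)<60)&(abs(Q[...,1]-256)<30)&(Q[...,2]>100)&(p.max(-1)<60)
z=Q[m][:,2];print("pack pts z",np.percentile(z,[0.5,2,50]))
c=calibration("wrist");p,d=camera("wrist");P=pts(d,c);print(P[240,257],P[250,400],P[150,257])
E
```

```text
clock 5.8667 pos [541.  255.3 385.4] t(cm) [-1.000e-02  1.000e-01  1.204e+01] rot [-0.0022 -0.0049  0.0004] w 39.817922983658875 F [-0.  -0.1 -4.1] q [ 0.35  0.2   1.28 -0.    1.67 -1.17]
pack pts z [129.2489589  135.12825565 378.96535241]
[528.42050316 254.8118807  237.00268191] [508.64544707 293.4579944  296.31680454] [504.09733948 256.01602244   6.11104742]
```

View pics/s6.png

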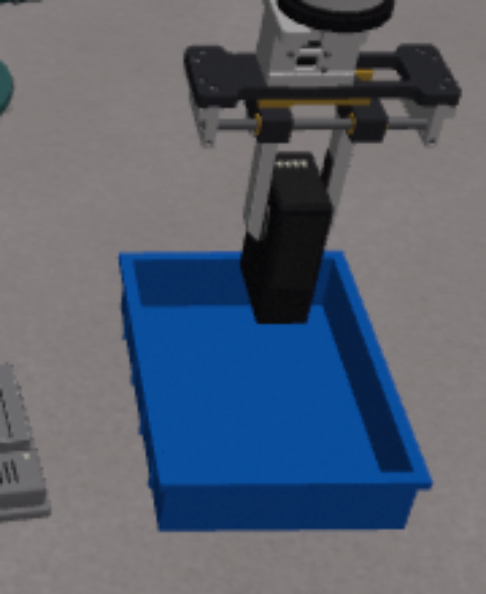

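The pack is over the tote with its underside about 122 mm above the floor. I'll descend 11.5 cm, then feel for contact.

>>> {"api": "step_arm", "payload": {"targets": [{"tx": 0, "ty": 0.1, "tz": 1.5, "ax": 0, "ay": -0.005, "az": 0, "fingers": 3.6}, {"tx": 0, "ty": 0.1, "tz": 3.5, "ax": 0, "ay": -0.005, "az": 0, "fingers": 3.6}, {"tx": 0, "ty": 0.1, "tz": 5.5, "ax": 0, "ay": -0.005, "az": 0, "fingers": 3.6}, {"tx": 0, "ty": 0.1, "tz": 7.5, "ax": 0, "ay": -0.005, "az": 0, "fingers": 3.6}, {"tx": 0, "ty": 0.1, "tz": 9, "ax": 0, "ay": -0.005, "az": 0, "fingers": 3.6}, {"tx": 0, "ty": 0.1, "tz": 10.3, "ax": 0, "ay": -0.005, "az": 0, "fingers": 3.6}, {"tx": 0, "ty": 0.1, "tz": 11.1, "ax": 0, "ay": -0.005, "az": 0, "fingers": 3.6}, {"tx": 0, "ty": 0.1, "tz": 11.5, "ax": 0, "ay": -0.005, "az": 0, "fingers": 3.6}, {"tx": 0, "ty": 0.1, "tz": 11.5, "ax": 0, "ay": -0.005, "az": 0, "fingers": 3.6}, {"tx": 0, "ty": 0.1, "tz": 11.5, "ax": 0, "ay": -0.005, "az": 0, "fingers": 3.6}]}}

```text
clock: 6.8
tool_pos: [541.1, 256.3, 272.5]
tool_rot: [[-0.999, 0.051, 0.003], [0.051, 0.999, 0.0], [-0.003, 0.0, -1.0]]
wrist_force: [0.3, 0.3, -3.2]
width: 39.8
```

>>> {"api": "step_arm", "payload": {"targets": [{"tx": 0, "ty": 0, "tz": 0.1, "ax": 0, "ay": 0, "az": 0, "fingers": 3.6}, {"tx": 0, "ty": 0, "tz": 0.2, "ax": 0, "ay": 0, "az": 0, "fingers": 3.6}, {"tx": 0, "ty": 0, "tz": 0.3, "ax": 0, "ay": 0, "az": 0, "fingers": 3.6}, {"tx": 0, "ty": 0, "tz": 0.3, "ax": 0, "ay": 0, "az": 0, "fingers": 3.6}]}}

```text
clock: 7.13
tool_pos: [540.7, 256.6, 268.9]
tool_rot: [[-0.999, 0.051, 0.002], [0.051, 0.999, -0.0], [-0.002, 0.0, -1.0]]
wrist_force: [-0.8, 0.6, -3.9]
width: 39.7
```

```bash
python3 - <<'E'
from h import *
togo((540.5,256,85),-2.9)
c=calibration("wrist");p,d=camera("wrist");P=pts(d,c);print(P[240,257])
E
```

```text
clock 7.1333 pos [540.7 256.6 268.9] t(cm) [ 0.02 -0.06  0.39] rot [ 0.0001  0.0025 -0.    ] w 39.74712122667803 F [-0.8  0.6 -3.9] q [ 0.35  0.26  1.45 -0.    1.43 -1.17]
[529.2095932  256.94065735 119.62876055]
```

>>> {"api": "step_arm", "payload": {"targets": [{"tx": 0, "ty": 0, "tz": 0.1, "ax": 0, "ay": 0.002, "az": 0, "fingers": 3.6}, {"tx": 0, "ty": 0, "tz": 0.2, "ax": 0, "ay": 0.002, "az": 0, "fingers": 3.6}, {"tx": 0, "ty": 0, "tz": 0.3, "ax": 0, "ay": 0.002, "az": 0, "fingers": 3.6}, {"tx": 0, "ty": 0, "tz": 0.3, "ax": 0, "ay": 0.002, "az": 0, "fingers": 3.6}]}}

```text
clock: 7.52
tool_pos: [540.6, 256.4, 265.3]
tool_rot: [[-0.999, 0.051, -0.001], [0.051, 0.999, -0.0], [0.001, -0.0, -1.0]]
wrist_force: [0.3, -0.3, -3.9]
width: 39.5
```

>>> {"api": "step_arm", "payload": {"targets": [{"tx": 0, "ty": 0, "tz": 0.05, "ax": 0, "ay": 0, "az": 0, "fingers": 3.6}, {"tx": 0, "ty": 0, "tz": 0.1, "ax": 0, "ay": 0, "az": 0, "fingers": 3.6}, {"tx": 0, "ty": 0, "tz": 0.1, "ax": 0, "ay": 0, "az": 0, "fingers": 3.6}]}}

```text
clock: 7.77
tool_pos: [540.7, 256.4, 265.2]
tool_rot: [[-0.999, 0.051, 0.0], [0.051, 0.999, -0.0], [-0.0, -0.0, -1.0]]
wrist_force: [-0.6, -0.6, -1.1]
width: 39.7
```

Contact is starting: the load dropped from -3.9 to -1.1 N. One more small step.

>>> {"api": "step_arm", "payload": {"targets": [{"tx": 0, "ty": 0, "tz": 0.05, "ax": 0, "ay": 0, "az": 0, "fingers": 3.6}, {"tx": 0, "ty": 0, "tz": 0.1, "ax": 0, "ay": 0, "az": 0, "fingers": 3.6}, {"tx": 0, "ty": 0, "tz": 0.1, "ax": 0, "ay": 0, "az": 0, "fingers": 3.6}]}}

```text
clock: 8.02
tool_pos: [540.7, 256.5, 265.2]
tool_rot: [[-0.999, 0.051, 0.001], [0.051, 0.999, -0.0], [-0.001, -0.0, -1.0]]
wrist_force: [-3.0, -1.2, 5.5]
width: 39.9
```

```bash
python3 - <<'E'
from h import *
togo((540.5,256,85),-2.9)
c=calibration("wrist");p,d=camera("wrist");P=pts(d,c);print(P[240,257])
p,d=camera("scene");cv2.imwrite("pics/s7.png",cv2.resize(p[60:280,280:460],None,fx=2.7,fy=2.7))
E
```

```text
clock 8.0167 pos [540.7 256.5 265.2] t(cm) [ 0.01 -0.05  0.02] rot [-0.      0.0008 -0.    ] w 39.901225680681925 F [-3.  -1.2  5.5] q [ 0.35  0.26  1.45 -0.    1.43 -1.17]
[528.82350651 256.84322014 116.12058925]
```

View pics/s7.png

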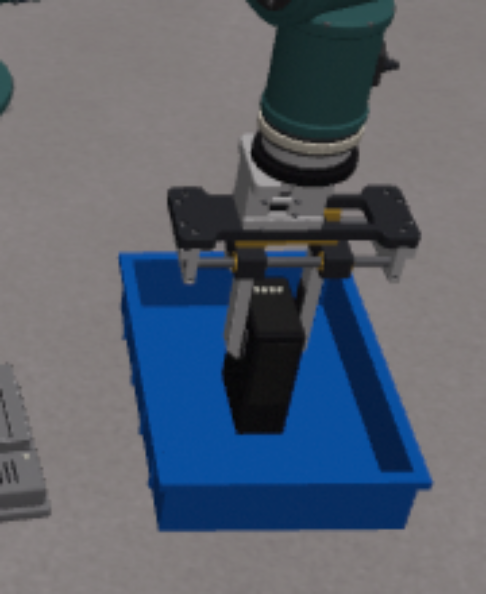

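The pack rests on the tote floor: top at about 116 mm against 115 expected, and +5.5 N of upward force. Opening slowly, then retreating.

>>> {"api": "step_arm", "payload": {"targets": [{"tx": 0, "ty": 0, "tz": 0, "ax": 0, "ay": 0, "az": 0, "fingers": 4.4}, {"tx": 0, "ty": 0, "tz": 0, "ax": 0, "ay": 0, "az": 0, "fingers": 5.2}, {"tx": 0, "ty": 0, "tz": 0, "ax": 0, "ay": 0, "az": 0, "fingers": 6}, {"tx": 0, "ty": 0, "tz": 0, "ax": 0, "ay": 0, "az": 0, "fingers": 7}, {"tx": 0, "ty": 0, "tz": 0, "ax": 0, "ay": 0, "az": 0, "fingers": 8}, {"tx": 0, "ty": 0, "tz": 0, "ax": 0, "ay": 0, "az": 0, "fingers": 9.2}, {"tx": 0, "ty": 0, "tz": 0, "ax": 0, "ay": 0, "az": 0, "fingers": 9.2}, {"tx": 0, "ty": 0, "tz": 0, "ax": 0, "ay": 0, "az": 0, "fingers": 9.2}]}}

```text
clock: 8.78
tool_pos: [540.8, 256.5, 263.2]
tool_rot: [[-0.999, 0.051, -0.0], [0.051, 0.999, -0.0], [0.0, -0.0, -1.0]]
wrist_force: [-0.6, -0.0, -0.4]
width: 87.4
```

```bash
python3 - <<'E'
from h import *
togo((540.5,256,85),-2.9)
p,d=camera("wrist");cv2.imwrite("pics/w8.png",p)
E
```

```text
clock 8.7833 pos [540.8 256.5 263.2] t(cm) [ 0.03 -0.05 -0.18] rot [-0.0001 -0.0001 -0.0003] w 87.35318996463032 F [-0.6 -0.  -0.4] q [ 0.35  0.26  1.45 -0.    1.43 -1.17]
```

View pics/w8.png

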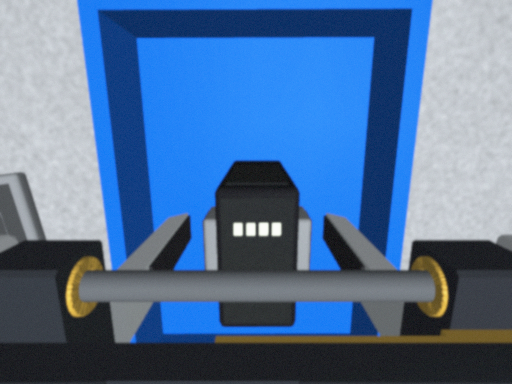

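The fingers (px 188 and 325) are clear of both buttons, which have sprung out (205 and 308). The pack at (257,240) stands upright. Retreating straight up.

>>> {"api": "step_arm", "payload": {"targets": [{"tx": 0, "ty": 0, "tz": -1.5, "ax": 0, "ay": 0, "az": 0, "fingers": 9.2}, {"tx": 0, "ty": 0, "tz": -3.5, "ax": 0, "ay": 0, "az": 0, "fingers": 9.2}, {"tx": 0, "ty": 0, "tz": -6, "ax": 0, "ay": 0, "az": 0, "fingers": 9.2}, {"tx": 0, "ty": 0, "tz": -9, "ax": 0, "ay": 0, "az": 0, "fingers": 9.2}, {"tx": 0, "ty": 0, "tz": -12, "ax": 0, "ay": 0, "az": 0, "fingers": 9.2}, {"tx": 0, "ty": 0, "tz": -14, "ax": 0, "ay": 0, "az": 0, "fingers": 9.2}, {"tx": 0, "ty": 0, "tz": -15, "ax": 0, "ay": 0, "az": 0, "fingers": 9.2}, {"tx": 0, "ty": 0, "tz": -15, "ax": 0, "ay": 0, "az": 0, "fingers": 9.2}, {"tx": 0, "ty": 0, "tz": -15, "ax": 0, "ay": 0, "az": 0, "fingers": 9.2}]}}

```text
clock: 9.58
tool_pos: [540.7, 256.5, 413.1]
tool_rot: [[-0.999, 0.051, -0.0], [0.051, 0.999, -0.0], [0.0, -0.0, -1.0]]
wrist_force: [0.4, -0.2, -1.1]
width: 92.0
```

```bash
python3 - <<'E'
from h import *
c=calibration("wrist");p,d=camera("wrist");P=pts(d,c)
r=(abs(P[...,0]-540)<80)&(abs(P[...,1]-256)<50)
m=r&(P[...,2]>105)&(P[...,2]<125)&(p.max(-1)<90);q=P[m]
print(m.sum(),np.median(q[:,2]),cv2.minAreaRect(q[:,:2].astype(np.float32)), np.linalg.lstsq(np.c_[q[:,:2],np.ones(len(q))],q[:,2],rcond=None)[0])
p,d=camera("scene");cv2.imwrite("pics/s9.png",p)
ct=calibration("top");p,d=camera("top");P=pts(d,ct)
T0=pts(np.load("top0.npz")["d"],ct)
for Q in (T0,P):
    m=(abs(Q[...,0]-545)<60)&(abs(Q[...,1]+270)<60)&(Q[...,2]>76)&(Q[...,2]<95);print("low",m.sum(),Q[m].mean(0))
s=observe();print(s["clock"],s["tool_pos"],s["wrist_force"])
E
```

```text
2598 115.80353674050096 ((538.8600463867188, 256.01922607421875), (39.2449951171875, 74.60102081298828), 87.89904022216797) [ 1.75044473e-02 -3.57929729e-03  1.07074443e+02]
low 883 [ 545.98360103 -273.10316074   83.04157277]
low 873 [ 545.89619222 -273.20479285   83.04556494]
9.7333 [540.6261181  256.41585124 410.99021708] [-0.48870987  0.07075359  0.69065159]
```

View pics/s9.png

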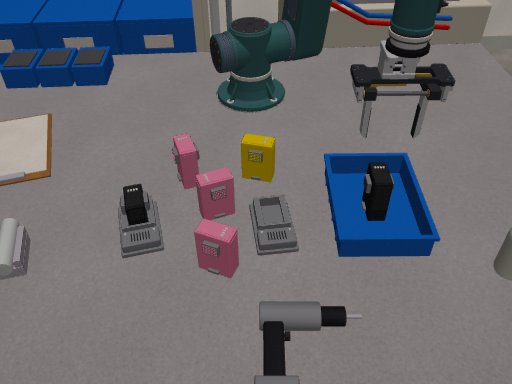

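The pack stands upright in the tote at px (377,192), the low pack is still in its dock at (136,205), and the gripper is clear.

```bash
python3 -c "
from plant import *
print(finish_job())"
```

```text
the job is handed in; nothing more can be done
None
```

I released the taller pack by squeezing its two buttons and lifted it straight out. I set it down on the tote floor until I felt contact, opened the gripper and backed off. The job was handed in at about 9.7 s, and no verdict is reported.

**Last checks:**
- **Tall pack:** its top was at 115.8 mm, against 115 expected. It stood about 2 mm from the tote's centre, and its top face sloped about 1°.
- **Low pack:** it had moved about 0.1 mm.
- **Gripper:** it was 150 mm above the release height and touching nothing.

**Disagreements:**
- The gripper read about 40 mm when closed, not the 42 mm given for fully-in buttons. The hooks still released and the grip held.
- The wrist camera put the pack 2–3 mm from where the fixed cameras did, so I averaged them.
- Locating the pack by its light strip in two views failed because too few pixels showed. I used depth from both fixed cameras instead, and they agreed within 1 mm in height.
- The first move call was refused because I left fields out of its rows, so nothing moved then.

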